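Rock the orange stopper out of the flow-cell block

ROBOT

A 6-joint arm with a two-finger parallel gripper is mounted at the origin on the work surface. World frame = base frame: x ahead of the robot, y to its left, z up, the work surface at z = 0. Lengths are in mm, angles in rad, forces in N, time in s.
With the tool pointing down it reaches from about 350 to 875 mm from the base axis. Payload 4.2 kg.
Tool frame: the origin (TCP) lies at the very end of the fingers, on their centre line; the grasp point (between the pads) lies 19 mm behind it; z points along the fingers, y is the line along which they close (so a half turn about z gives the same grasp; the last joint's range is limited). The gripper opens to 85 mm and grips with 20 to 120 N. Pads are 22 mm wide; open, the fingers measure 114 mm over their backs; the gripper's body (76 mm by 85 mm) begins 54 mm behind the grasp point. The pads swing forward as they close: fully open they stand 13 mm farther back than shut.
Start: joints at [1.361, 0.385, 0.008, 0, -1.194, -0.259], TCP at [282.351, 557.563, 231.312] pointing down, gripper open.
Joint ranges: [-3.14, 3.14], [-1.21, 2.06], [-1.07, 1.41], [-3.16, 2.05], [-2.99, -0.16], [-3.1, 3.1]. Speed limits (rad/s): [2.79, 2.79, 3.14, 3.14, 3.14, 3.14].

INTERFACE

Orientations are given as a unit quaternion [x, y, z, w].
In Python, from bench import arm gives the robot as it stands.
- The arm moves only by the tool servo_tool, never from a script. Its argument "rows" is a list that holds one entry, the list of rows, each a list of 7 numbers: the finger opening in mm, from 0 to 85.4, then the shift along the tool's x, y, z in mm, then the turn, a rotation vector about the tool's x, y, z in rad. A call has 1 to 10 rows; each row is the pose to reach, as a shift and turn from the pose commanded when the call began, along the tool's axes at that moment; what a row does not reach only later rows make up. A row lasts 1/8 s, in which the tool goes at most 62.5 mm and 10.7 degrees, less where a joint would pass 70% of its speed; a pose out of reach is approached as far as the arm can. A call with a gripper value outside its range is refused whole. The fingers move at their own pace and stop on an object; the grip force is fixed at half the most. Time passes only in rows, so rows that repeat a pose let the fingers close. It gives the time, the measured TCP pose, the force, the opening and the grip force at its end, in the units of the state.
- arm.read_state(): the state, without advancing time (a new reading comes with each control period).
- arm.get_image(name): name is "scene" or "top"; returns the picture (480x640x3 uint8, red, green, blue); there is no depth.
- arm.camera_params(name): a dict with "intrinsics" (3x3 intrinsics, pixels), "R" (3x3) and "t" (3): a world point X has camera coordinates R X + t. Camera axes: x right, y down, z forward; pixel columns grow to the right and rows downward; lengths in mm; the calibration is good to about 2 mm. A picture is of the moment at which its call begins. camera_params takes no time and is no camera call.
- arm.job_done(): hands the job in; it is judged then, once.
The state is a dict: "clock": time; "joints": joint angles; "joint_vel": joint speeds; "joint_efforts": joint torques, N m; "position": TCP position; "ee_rot": TCP orientation; "contact_force": force on the tool from outside, world axes, zero at the start; "wrist_torque": the same for the moment, N m; "gripper_width": finger opening in mm; "grasp_force": force on a finger pad.
Only numpy, scipy, OpenCV 4.12 (cv2) and the standard library are available. Lean on these libraries where they do the work, as an engineer would, in place of code of your own. Each camera call takes 0.05 s, during which the arm holds its last target. There are 200 camera calls.

TASK

The flow-cell block is due for service: take its orange stopper out and lay it in the white tray, leaving the blue stopper seated as it is. The orange stopper is a tight press fit, so loosen it by rocking it about ten degrees towards the block's green-striped long side and then about ten degrees the other way, while its foot is still in the port, and then draw it straight up out of the port.

Things in the scene. Friction and masses are not known exactly. Their poses are not given: they have to be found in the camera images.
- orange_stopper_grip (a point): Centre of the orange stopper's upright grip block: 24 (own x) by 34 (y) by 40 mm tall; z is the stopper's axis. Below it a round black foot, 23 mm long and 23 mm across (19 at its 8 mm nose), sits 20 mm deep in the port; seated, this point is 68 mm above the table. 30 to 65 g. Grip its upper half across x. Leans about the port's mouth, along x; straight pull 15 to 25 N.
- blue_stopper_grip (a point): The same point of the blue stopper, which is alike but blue, and sits in the block's other port. It must stay where it is.
- port_block: White fixed flow-cell block, 100 (x) by 220 (y) by 45 mm tall; origin at the centre of its underside, on the table, z up. Ports at x = 0, y = -55 and +55 mm, with sprung rubber seals on their x sides; either may hold the orange stopper. The green stripe runs along the long side at +x. Seated stoppers have the block's x and y axes. To rock: lean the stopper's top to +x, then to -x.
- tray: Shallow white open tray, fixed, 140 mm (x) by 170 mm (y) outside, walls 4 mm thick and 24 mm high, floor about 4 mm thick. Origin at the centre of its underside, on the table.
Things that resemble listed ones, but are neither listed nor needed, are in the scene too. There is more than one size of the part that bears orange_stopper_grip; the job needs the middle-sized.

How it is judged (in metres and radians):
On the way, in this order (a step that is already met when the one before it is completed fails the run):
1. the orange stopper leans at least 5 degrees towards the green stripe, still in its port (angle between orange_stopper_grip's own z axis and vertical above 0.087 rad and x of orange_stopper_grip in the frame of port_block above 0.001 m and z of orange_stopper_grip in the frame of port_block below 0.08 m), for 0.05 s.
2. then it leans at least 5 degrees the other way, still in its port (angle between orange_stopper_grip's own z axis and vertical above 0.087 rad and x of orange_stopper_grip in the frame of port_block below -0.001 m and z of orange_stopper_grip in the frame of port_block below 0.085 m), for 0.05 s.
3. then it is drawn straight up clear of the port: more than 22 mm up, less than 20 degrees from upright, within 20 mm of the line of ports (z of orange_stopper_grip in the frame of port_block above 0.09 m and angle between orange_stopper_grip's own z axis and vertical below 0.35 rad and x of orange_stopper_grip in the frame of port_block between -0.02 and 0.02 m), for 0.05 s.
At the end, for the whole second after the job is handed in: The orange stopper is inside the white tray (its centre within the tray's walls and less than 55 mm above the table), lying or standing, released, and the blue stopper is within 10 mm of where it was (x of orange_stopper_grip in the frame of tray between -0.066 and 0.066 m and y of orange_stopper_grip in the frame of tray between -0.081 and 0.081 m and z of orange_stopper_grip in the frame of tray below 0.055 m and distance of orange_stopper_grip from where it was at the start of the episode above 0.05 m and distance of blue_stopper_grip from where it was at the start of the episode below 0.01 m); the robot touches nothing.
It fails at once if the blue stopper is shifted by more than 10 mm (distance of blue_stopper_grip from where it was at the start of the episode above 0.01 m).
It also fails if it takes over 45 s, if anything falls off the work surface, if the arm or the gripper's body presses on something with over 40 N, if the wrist force passes 120 N, or if a joint passes its speed limit or range.

## Working session

There is one attempt and no reset: what is moved stays moved. The work goes in short steps, Python scripts to look and compute and a tool call to move; the robot and the scene stay as the last step left them, time stands still between calls to the robot, and variables do not carry over. Pictures are saved under pics/ and viewed, at most 10 in all, crops included, and the job is handed in when it is done.

Besides the shell and the picture viewer there is one more tool, called after ">>>" in YAML: its name, and indented under it one key for each argument. servo_tool: Moves the arm, as the interface text tells. Its arguments: {"type":"object","properties":{"rows":{"type":"array"}},"required":["rows"]}

```bash
mkdir -p pics
python3 - <<'E'
from bench import arm
import cv2
for n in("scene","top"):
    cv2.imwrite(f"pics/{n}0.png",arm.get_image(n)[:,:,::-1])
    p=arm.camera_params(n);print(n,p)
s=arm.read_state();print(s)
E
```

```text
scene {'intrinsics': array([[581.20524259,   0.        , 321.00659914],
       [  0.        , 581.20524259, 242.00610701],
       [  0.        ,   0.        ,   1.        ]]), 'R': array([[-6.32881794e-01,  7.74248236e-01,  5.52010146e-04],
       [ 4.79925491e-01,  3.92857363e-01, -7.84432671e-01],
       [-6.07562473e-01, -4.96188232e-01, -6.20213737e-01]]), 't': array([ 325.56485551, -183.23892411, 1275.99740295])}
top {'intrinsics': array([[548.0761269 ,   0.        , 322.29102454],
       [  0.        , 548.0761269 , 238.65498524],
       [  0.        ,   0.        ,   1.        ]]), 'R': array([[ 6.94543491e-04, -9.99783870e-01, -2.07781457e-02],
       [-9.98540828e-01,  4.28588591e-04, -5.40002947e-02],
       [ 5.39975289e-02,  2.07853324e-02, -9.98324715e-01]]), 't': array([  22.20884401,  509.19745401, 1123.99154895])}
{'clock': 0.1, 'joints': array([ 1.36059378e+00,  3.85494404e-01,  6.78401729e-03, -4.30331878e-04,
       -1.19397434e+00, -2.58611876e-01]), 'joint_vel': array([-0.00012396, -0.00225768,  0.00306605,  0.00097288, -0.00069691,
       -0.00072663]), 'joint_efforts': array([-8.16124520e-04, -3.93316591e+01,  1.88931227e+01,  4.19801071e+00,
       -2.60310764e-03,  7.80131245e-06]), 'position': array([282.14057663, 557.12902915, 230.33117283]), 'ee_rot': array([ 9.72633308e-01, -2.32343532e-01, -1.77084351e-04,  9.48765027e-04]), 'contact_force': array([ 1.1091538 ,  0.18071447, -0.16760041]), 'wrist_torque': array([0.01071586, 0.03704068, 0.02036406]), 'grasp_force': 0.0, 'gripper_width': 85.22912513197248}
```

View pics/scene0.png

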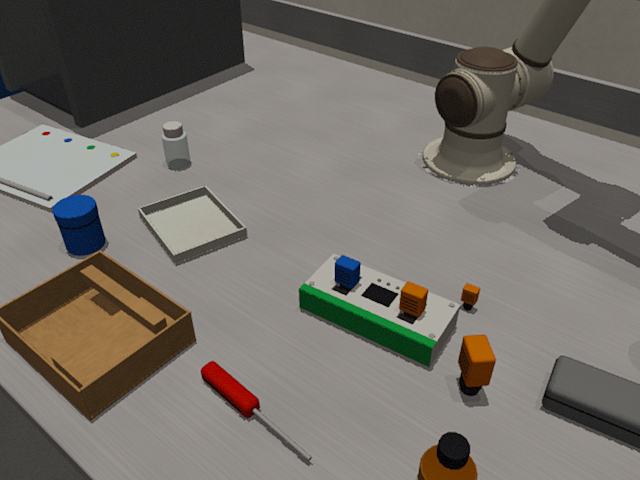

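View pics/top0.png

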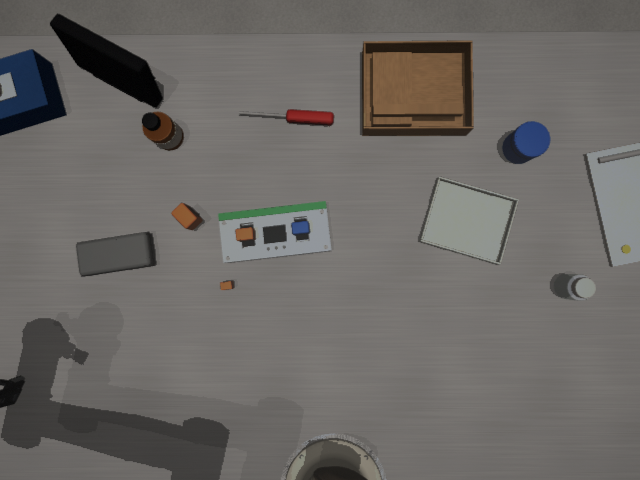

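Scene: block centred at about (378,305) in scene and (275,233) in top; orange stopper at top (245,234), blue (300,228), tray (468,221). Distractor stoppers stand at (185,216) and (227,286).

```bash
cat > h.py <<'E'
from bench import arm
import cv2,numpy as np
from scipy.spatial.transform import Rotation as Ro
P={n:arm.camera_params(n) for n in("scene","top")}
def mask(im,lo,hi,roi):
    h=cv2.cvtColor(im,cv2.COLOR_RGB2HSV); m=cv2.inRange(h,lo,hi); o=np.zeros_like(m)
    x0,y0,x1,y1=roi; o[y0:y1,x0:x1]=m[y0:y1,x0:x1]
    n,l,s,c=cv2.connectedComponentsWithStats(o); i=1+np.argmax(s[1:,4]); return (l==i).astype(np.uint8),c[i],s[i]
def ray(n,uv):
    p=P[n];d=p["R"].T@np.linalg.inv(p["intrinsics"])@[uv[0],uv[1],1]; return -p["R"].T@p["t"],d/np.linalg.norm(d)
def plane(n,uv,z):
    c,d=ray(n,uv); return c+d*(z-c[2])/d[2]
def tri(a,b):
    A=np.zeros((3,3));y=np.zeros(3);R=[ray("scene",a),ray("top",b)]
    for c,d in R: M=np.eye(3)-np.outer(d,d);A+=M;y+=M@c
    x=np.linalg.solve(A,y); return x,[np.linalg.norm(np.cross(x-c,d)) for c,d in R]
OR=((5,150,60),(18,255,255));BL=((105,130,50),(130,255,255));GR=((45,120,40),(80,255,255))
E
python3 - <<'E'
from h import *
s=arm.get_image("scene");t=arm.get_image("top")
for k,c,rs,rt in(("or",OR,(395,275,435,325),(230,220,262,248)),("bl",BL,(325,250,365,295),(285,215,315,243))):
    a=mask(s,*c,rs);b=mask(t,*c,rt);print(k,a[1],a[2],b[1],b[2],tri(a[1],b[1]))
m,c,st=mask(t,*GR,(205,195,340,225))
r=cv2.minAreaRect(cv2.findContours(m,0,1)[0][0]);print(r,st)
q=cv2.boxPoints(r);W=np.array([plane("top",x,45) for x in q]);print(W.round(1))
# tray outer outline
h=cv2.cvtColor(t,cv2.COLOR_RGB2HSV);o=np.zeros(t.shape[:2],np.uint8)
m=cv2.inRange(h,(15,0,125),(95,60,255));o[165:280,405:530]=m[165:280,405:530]
n,l,s2,c=cv2.connectedComponentsWithStats(o);i=1+np.argmax(s2[1:,4]);r=cv2.minAreaRect(cv2.findContours((l==i).astype(np.uint8),0,1)[0][0]);print("tray",r,s2[i],plane("top",r[0],14))
print([plane("top",x,24).round(0) for x in((440,180),(517,200),(500,263),(421,242))])
E
```

```text
or [413.52979066 297.74235105] [400 282  28  35 621] [243.36986301 233.12328767] [236 227  17  13 146] (array([518.12341844, 176.0028653 ,  70.00795042]), [np.float64(1.7390206010612084), np.float64(1.7390206010612275)])
bl [347.5530303 270.2405303] [335 255  25  33 528] [299.98941799 227.1005291 ] [292 221  17  13 189] (array([529.51721441,  64.90075724,  68.37379851]), [np.float64(0.5508827746021444), np.float64(0.5508827746021793)])
((229.3532257080078, 215.75254821777344), (5.433117866516113, 21.323528289794922), 83.2901611328125) [219 212  22   8 110]
[[557.2 232.8  45. ]
 [562.2 189.6  45. ]
 [551.2 188.2  45. ]
 [546.2 231.4  45. ]]
tray ((469.6697998046875, 219.90565490722656), (83.1031265258789, 67.58139038085938), 15.945395469665527) [ 421  177   98   87 5111] [ 547.90384185 -282.62380433   14.        ]
[array([ 630., -220.,   24.]), array([ 588., -377.,   24.]), array([ 459., -340.,   24.]), array([ 502., -180.,   24.])]
```

Run:
```python
from h import *
s=arm.get_image("scene");t=arm.get_image("top")
OR2=((3,120,40),(20,255,255));G2=((40,60,20),(90,255,255))
h=cv2.cvtColor(t,cv2.COLOR_RGB2HSV);print(h[234,234:258].tolist());print(h[205:222,270].tolist())
a=mask(s,*OR2,(395,275,435,325));b=mask(t,*OR2,(230,220,262,248));print(a[1],a[2],b[1],b[2],tri(a[1],b[1]))
m,c,st=mask(t,*G2,(205,195,340,225));ys,xs=np.nonzero(m);print(st)
v,u,x0,y0=cv2.fitLine(np.stack([xs,ys],1).astype(np.float32),cv2.DIST_L2,0,.01,.01).ravel()
d=plane("top",(x0+50*v,y0+50*u),45)-plane("top",(x0-50*v,y0-50*u),45);print("yaw of block y axis dir",d, np.degrees(np.arctan2(d[0],-d[1])))
c=np.concatenate([cv2.resize(t[190:290,170:345],None,fx=3,fy=3,interpolation=2)]);cv2.imwrite("pics/c1.png",c[:,:,::-1])
```

```text
[[100, 10, 151], [5, 11, 140], [12, 158, 136], [13, 153, 140], [13, 154, 139], [13, 153, 140], [13, 153, 140], [13, 151, 140], [13, 151, 140], [13, 150, 141], [14, 151, 140], [14, 151, 140], [14, 153, 140], [14, 149, 140], [14, 149, 140], [14, 149, 140], [14, 149, 140], [14, 149, 139], [10, 158, 124], [9, 91, 56], [8, 92, 61], [15, 34, 89], [39, 12, 147], [35, 10, 146]]
[[15, 13, 119], [15, 13, 121], [63, 51, 115], [65, 111, 120], [65, 118, 121], [65, 118, 121], [65, 120, 121], [65, 119, 122], [65, 118, 121], [64, 96, 111], [86, 14, 145], [99, 12, 153], [99, 12, 153], [101, 13, 153], [101, 13, 154], [103, 12, 153], [99, 12, 153]]
[413.14326241 298.52340426] [399 282  29  35 705] [244.21  233.545] [236 227  18  14 200] (array([517.35428982, 174.95116378,  67.25355082]), [np.float64(1.5373440960258444), np.float64(1.537344096026053)])
[218 201 108  20 788]
yaw of block y axis dir [  23.22691245 -201.859765      0.        ] 6.563849183988866
```

View pics/c1.png

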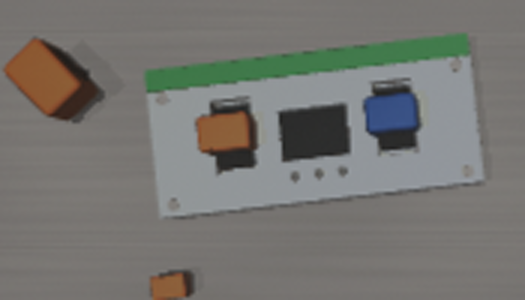

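Top crop confirms the orange stopper in the +y port, stripe at +x; block yaw about 6.4°. Compute the moves.

```bash
cat >> h.py <<'E'
YAW=6.4
def down(yd,lean=0):  # tool y (horizontal) pointing along world angle yd deg, z down; lean about block y (deg, + to green)
    y=np.array([np.cos(np.radians(yd)),np.sin(np.radians(yd)),0]);z=np.array([0,0,-1.]);x=np.cross(y,z)
    by=np.array([-np.sin(np.radians(YAW)),np.cos(np.radians(YAW)),0])
    return Ro.from_rotvec(np.radians(lean)*by)*Ro.from_matrix(np.stack([x,y,z],1))
def delta(c0,R0,c1,R1):
    return np.r_[R0.inv().apply(np.array(c1)-c0).round(1),(R0.inv()*R1).as_rotvec().round(4)]
E
python3 - <<'E'
from h import *
R0=Ro.from_quat([.97264,-.23233,0,0]);c0=[282.35,557.56,231.3]
print(R0.as_matrix().round(3)[:,1])
print(delta(c0,R0,[517.4,175,180],down(180+YAW)))
R=down(180+YAW);print(R.as_matrix().round(3))
E
```

```text
[-0.452 -0.892  0.   ]
[382.6    235.      51.3      0.       0.       0.9902]
[[ 0.111 -0.994  0.   ]
 [-0.994 -0.111 -0.   ]
 [ 0.     0.    -1.   ]]
```

>>> servo_tool:
  rows:
    - [[85,25,15,5,0,0,0.07],[85,68,42,10,0,0,0.18],[85,115,71,16,0,0,0.3],[85,162,100,22,0,0,0.42],[85,210,129,28,0,0,0.54],[85,258,158,34,0,0,0.67],[85,305,187,40,0,0,0.79],[85,350,215,46,0,0,0.91],[85,382.6,235,51.3,0,0,0.99],[85,382.6,235,51.3,0,0,0.99]]

```text
clock: 1.55
position: [518.1, 172.9, 179.4]
ee_rot: [0.744, -0.668, -0.0, 0.001]
contact_force: [-1.2, 0.6, -0.3]
gripper_width: 84.6
grasp_force: 0.0
```

>>> servo_tool:
  rows:
    - [[60,0,0,0,0,0,0],[50,0,0,20,0,0,0],[50,0,0,50,0,0,0],[50,0,0,75,0,0,0],[50,0,0,75,0,0,0],[50,0,0,75,0,0,0]]

```text
clock: 2.3
position: [518.0, 176.2, 106.2]
ee_rot: [0.746, -0.666, 0.0, -0.001]
contact_force: [-0.1, 0.3, 0.3]
gripper_width: 49.6
grasp_force: 0.0
```

Run:
```python
from h import *
s=arm.read_state();print(s)
R=Ro.from_quat(s['ee_rot']).as_matrix();print(R.round(3))
a=arm.get_image("scene")[220:380,300:520];b=arm.get_image("top")[170:300,180:360]
cv2.imwrite("pics/c2.png",np.vstack([cv2.resize(a,(440,320)),cv2.resize(b,(440,280))])[:,:,::-1])
```

```text
{'clock': 2.3, 'joints': array([ 6.24534326e-01,  3.78397747e-01, -3.52986228e-01,  6.21496362e-04,
       -8.37373876e-01, -5.10979213e-01]), 'joint_vel': array([-0.00738562, -0.01218346,  0.00819226, -0.00064822,  0.00424202,
       -0.00117894]), 'joint_efforts': array([ 2.19402323e-02, -3.43546164e+01,  1.46681026e+01,  3.26453626e+00,
       -1.89797598e-02,  7.79240054e-05]), 'position': array([518.03023846, 176.23119101, 106.19192369]), 'ee_rot': array([ 7.46231496e-01, -6.65685708e-01,  4.45693182e-04, -9.45300428e-04]), 'contact_force': array([-0.12532129,  0.31642581,  0.28946802]), 'wrist_torque': array([ 0.0312965 , -0.03377398,  0.01139128]), 'grasp_force': 0.0, 'gripper_width': 49.59842680877956}
[[ 0.114 -0.994  0.002]
 [-0.994 -0.114  0.001]
 [-0.001 -0.002 -1.   ]]
```

View pics/c2.png

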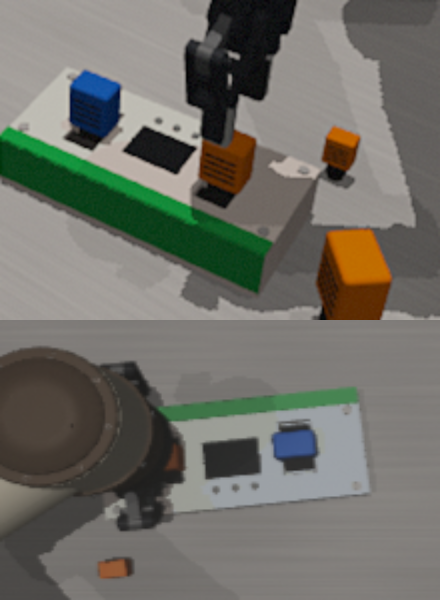

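The fingers straddle the orange grip along the block's x (top crop: stopper between the finger tips); descend and close.

>>> servo_tool:
  rows:
    - [[50,0,0,15,0,0,0],[50,0,0,32,0,0,0],[50,0,0,46,0,0,0],[50,0,0,46,0,0,0],[50,0,0,46,0,0,0],[20,0,0,46,0,0,0],[10,0,0,46,0,0,0],[10,0,0,46,0,0,0],[10,0,0,46,0,0,0],[10,0,0,46,0,0,0]]

```text
clock: 3.65
position: [517.2, 175.1, 59.8]
ee_rot: [0.746, -0.666, -0.0, 0.0]
contact_force: [-3.0, 1.1, 6.4]
gripper_width: 23.4
grasp_force: 60.4
```

Run:
```python
from h import *
s=arm.read_state();print(s['position'],s['contact_force'],s['wrist_torque'],s['gripper_width'],s['grasp_force'],s['ee_rot'])
# rocking deltas about pivot (z=45) for tool z0=59.5
R0=down(180+YAW);c0=np.array([517.4,175,59.5]);p=np.array([517.4,175,45])
for L in(5,10,12,-5,-10,-12):
    q=Ro.from_rotvec(np.radians(L)*np.array([-np.sin(np.radians(YAW)),np.cos(np.radians(YAW)),0]))
    print(L,delta(c0,R0,p+q.apply(c0-p),down(180+YAW,L)))
a=arm.get_image("scene")[220:380,300:520]
cv2.imwrite("pics/c3.png",cv2.resize(a,(440,320))[:,:,::-1])
```

```text
[517.20561873 175.07132008  59.77256584] [-3.04864732  1.05326872  6.3569629 ] [ 0.19409433  1.19123887 -0.02768261] 23.399331103285427 60.36490023136139 [ 7.45616199e-01 -6.66375627e-01 -7.16596313e-05  5.63770731e-05]
5 [-0.     -1.3     0.1    -0.0873  0.      0.    ]
10 [-0.     -2.5     0.2    -0.1745 -0.      0.    ]
12 [-0.     -3.      0.3    -0.2094 -0.      0.    ]
-5 [0.     1.3    0.1    0.0873 0.     0.    ]
-10 [0.     2.5    0.2    0.1745 0.     0.    ]
-12 [0.     3.     0.3    0.2094 0.     0.    ]
```

View pics/c3.png

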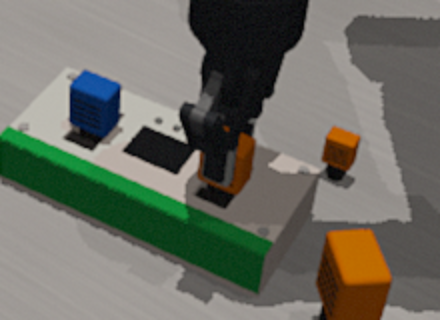

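Gripped on the upper half, 23.4 mm wide, 60 N. Rock towards green.

>>> servo_tool:
  rows:
    - [[10,0,-0.6,0,-0.044,0,0],[10,0,-1.3,0.1,-0.087,0,0],[10,0,-1.9,0.2,-0.131,0,0],[10,0,-2.5,0.2,-0.175,0,0],[10,0,-2.5,0.2,-0.175,0,0],[10,0,-2.5,0.2,-0.175,0,0]]

```text
clock: 4.45
position: [521.1, 175.5, 60.3]
ee_rot: [0.743, -0.664, -0.057, 0.064]
contact_force: [-0.8, 0.4, 6.7]
gripper_width: 23.1
grasp_force: 60.5
```

Run:
```python
from h import *
s=arm.read_state();print(s['position'],s['contact_force'],s['wrist_torque'],s['gripper_width'],s['grasp_force'])
R=Ro.from_quat(s['ee_rot']);print((down(180+YAW).inv()*R).as_rotvec().round(3))
a=arm.get_image("scene")[220:380,300:520]
cv2.imwrite("pics/c4.png",cv2.resize(a,(660,480))[:,:,::-1])
```

```text
[521.11800209 175.53936048  60.2580063 ] [-0.84402901  0.37084265  6.71551566] [-0.06608371  0.2213297   0.02676083] 23.077006643997496 60.51577806472778
[-0.172 -0.    -0.001]
```

View pics/c4.png

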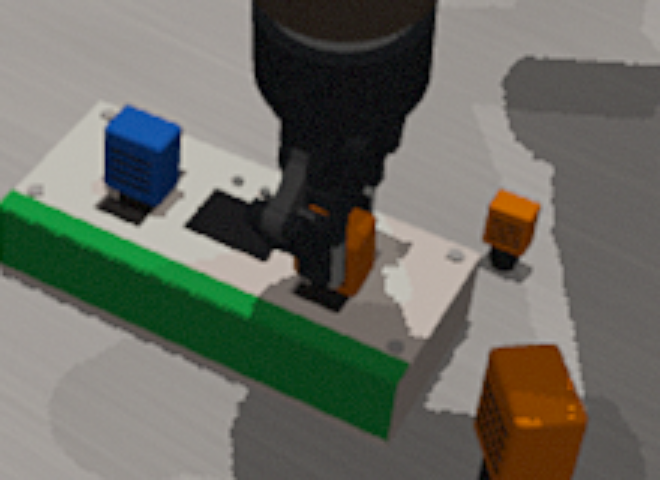

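Top leans towards the green side, still in the port. Rock the other way.

>>> servo_tool:
  rows:
    - [[10,0,0.8,0,0.058,0,0],[10,0,1.6,0,0.117,0,0],[10,0,2.5,-0.1,0.175,0,0],[10,0,3.3,0,0.233,0,0],[10,0,4.1,0.2,0.291,0,0],[10,0,5,0.5,0.35,0,0],[10,0,5.2,0.6,0.365,0,0],[10,0,5.2,0.6,0.365,0,0],[10,0,5.2,0.6,0.365,0,0]]

```text
clock: 5.62
position: [513.8, 174.3, 60.4]
ee_rot: [0.742, -0.663, 0.063, -0.07]
contact_force: [-10.8, -0.3, 14.1]
gripper_width: 23.6
grasp_force: 61.7
```

Run:
```python
from h import *
s=arm.read_state();print(s['position'],s['contact_force'],s['wrist_torque'],s['gripper_width'],s['grasp_force'])
R=Ro.from_quat(s['ee_rot']);print((down(180+YAW).inv()*R).as_rotvec().round(3))
print(delta(s['position'],R,[517.2,175.1,60],down(180+YAW)))
print(delta(s['position'],R,[517.2,175.1,160],down(180+YAW)))
a=arm.get_image("scene")[220:380,300:520]
cv2.imwrite("pics/c5.png",cv2.resize(a,(660,480))[:,:,::-1])
```

```text
[513.75890656 174.27604466  60.40189676] [-10.80657915  -0.27557763  14.11408896] [0.13539851 2.83937628 0.17432555] 23.6004500335143 61.7026287317276
[ 0.19   0.001 -0.001]
[-4.000e-01 -3.400e+00  1.100e+00 -1.895e-01 -1.000e-03  9.000e-04]
[-3.000e-01 -2.220e+01 -9.720e+01 -1.895e-01 -1.000e-03  9.000e-04]
```

View pics/c5.png

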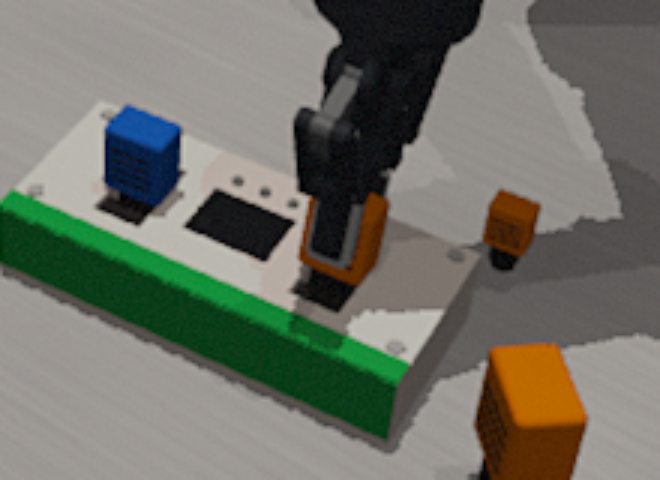

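Stopper leans away from the green side. Bring it upright, then draw up.

>>> servo_tool:
  rows:
    - [[10,0,-0.9,0,-0.063,0,0],[10,0,-1.8,0.1,-0.126,0,0],[10,0,-2.8,0.3,-0.19,0,0],[10,0,-2.8,0.3,-0.19,0,0]]

```text
clock: 6.18
position: [517.5, 174.6, 59.8]
ee_rot: [0.745, -0.667, -0.0, 0.001]
contact_force: [-4.1, -0.8, 7.8]
gripper_width: 22.8
grasp_force: 60.7
```

>>> servo_tool:
  rows:
    - [[10,0,0,-4,0,0,0],[10,0,0,-8,0,0,0],[10,0,0,-14,0,0,0],[10,0,0,-20,0,0,0],[10,0,0,-28,0,0,0],[10,0,0,-40,0,0,0],[10,0,0,-60,0,0,0],[10,0,0,-80,0,0,0],[10,0,0,-90,0,0,0],[10,0,0,-90,0,0,0]]

```text
clock: 7.42
position: [518.1, 175.4, 150.7]
ee_rot: [0.746, -0.666, 0.0, -0.001]
contact_force: [-0.4, 0.0, -1.3]
gripper_width: 23.3
grasp_force: 63.1
```

Run:
```python
from h import *
s=arm.read_state();print(s['position'],s['contact_force'],s['gripper_width'],s['grasp_force'],s['joints'])
R=Ro.from_quat(s['ee_rot']);print((down(180+YAW).inv()*R).as_rotvec().round(3))
a=arm.get_image("scene");b=arm.get_image("top")
cv2.imwrite("pics/c6.png",np.hstack([cv2.resize(a[150:400,120:520],(480,300)),cv2.resize(b[160:290,380:540],(300,300))])[:,:,::-1])
print("tray corners in scene z24 top:")
```

```text
[518.08809107 175.39337919 150.714182  ] [-0.43669576  0.03469971 -1.27025857] 23.277793742316597 63.07517051696777 [ 6.22971855e-01  3.25486630e-01 -3.01418527e-01  1.40406679e-04
 -9.41025395e-01 -5.10971657e-01]
[ 0.003 -0.001 -0.   ]
tray corners in scene z24 top:
```

View pics/c6.png

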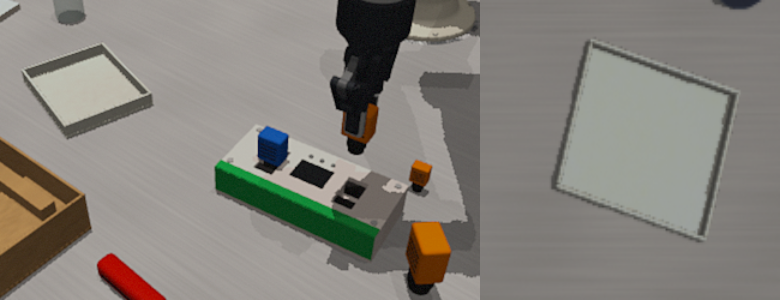

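Stopper out of the port, blue still seated. Carry to tray centre (545,-279).

>>> servo_tool:
  rows:
    - [[10,15,1,-10,0,0,0],[10,60,3,-20,0,0,0],[10,115,6,-25,0,0,0],[10,172,9,-25,0,0,0],[10,230,12,-25,0,0,0],[10,288,15,-25,0,0,0],[10,345,18,-20,0,0,0],[10,400,21,-10,0,0,0],[10,440,23,0,0,0,0],[10,454.7,24,0,0,0,0]]

```text
clock: 8.78
position: [543.0, -282.1, 148.0]
ee_rot: [0.744, -0.668, -0.001, 0.001]
contact_force: [0.4, -0.3, -0.4]
gripper_width: 22.9
grasp_force: 63.1
```

>>> servo_tool:
  rows:
    - [[10,0,0,0,0,0,0],[10,0,0,0,0,0,0],[10,0,0,30,0,0,0],[10,0,0,65,0,0,0],[10,0,0,90,0,0,0],[10,0,0,100,0,0,0],[10,0,0,106,0,0,0],[10,0,0,108,0,0,0],[10,0,0,108,0,0,0]]

```text
clock: 9.9
position: [545.1, -279.5, 42.2]
ee_rot: [0.746, -0.666, 0.001, -0.0]
contact_force: [-0.3, -0.3, 0.9]
gripper_width: 23.2
grasp_force: 63.1
```

Run:
```python
from h import *
s=arm.read_state();print(s['position'],s['contact_force'],s['gripper_width'],s['grasp_force'],s['joints'])
a=arm.get_image("scene");b=arm.get_image("top")
cv2.imwrite("pics/c7.png",np.hstack([cv2.resize(a[130:300,100:400],(480,300)),cv2.resize(b[160:290,380:540],(300,300))])[:,:,::-1])
```

```text
[ 545.07081984 -279.53538524   42.17671464] [-0.32168918 -0.25420235  0.94875252] 23.235475152363826 63.05927038192749 [-2.09891882e-01  5.51901540e-01 -2.45343395e-01  1.57834642e-04
 -7.72046327e-01  3.21978393e-01]
```

View pics/c7.png

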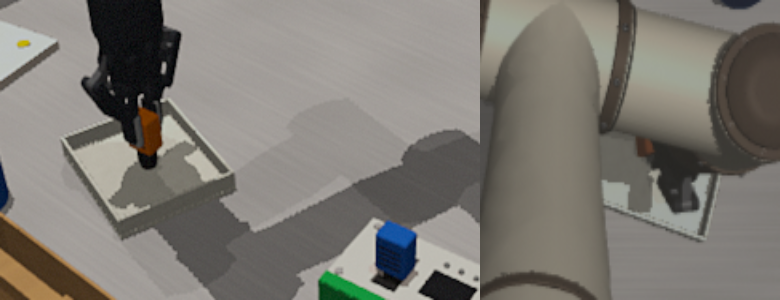

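Stopper hangs just above the tray's middle. Set down, release, rise.

>>> servo_tool:
  rows:
    - [[10,0,0,2,0,0,0],[10,0,0,2.5,0,0,0],[28,0,0,2.5,0,0,0],[35,0,0,2.5,0,0,0],[50,0,0,2.5,0,0,0],[60,0,0,2.5,0,0,0],[60,0,0,-10,0,0,0],[60,0,0,-50,0,0,0],[60,0,0,-100,0,0,0],[60,0,0,-120,0,0,0]]

```text
clock: 11.25
position: [546.2, -280.1, 166.2]
ee_rot: [0.746, -0.666, 0.003, -0.001]
contact_force: [0.5, -0.2, 0.4]
gripper_width: 59.7
grasp_force: 0.0
```

>>> servo_tool:
  rows:
    - [[60,0,30,0,0,0,0],[60,0,80,0,0,0,0],[60,0,120,0,0,0,0],[60,0,120,0,0,0,0],[60,0,120,0,0,0,0],[60,0,120,0,0,0,0]]

```text
clock: 12.0
position: [426.5, -292.9, 161.6]
ee_rot: [0.746, -0.666, 0.0, -0.0]
contact_force: [0.5, -0.4, 0.4]
gripper_width: 60.4
grasp_force: 0.0
```

Run:
```python
from h import *
s=arm.read_state();print(s['position'],s['contact_force'],s['gripper_width'])
a=arm.get_image("scene");b=arm.get_image("top")
m=mask(a,*BL,(325,250,365,295));print(m[1])
cv2.imwrite("pics/c8.png",np.hstack([cv2.resize(a[130:360,100:480],(480,300)),cv2.resize(b[160:290,380:540],(300,300))])[:,:,::-1])
```

```text
[ 426.45950058 -292.94316631  161.64724433] [ 0.5006057  -0.35115161  0.41850683] 60.42268042269562
[347.50271248 270.41048825]
```

View pics/c8.png

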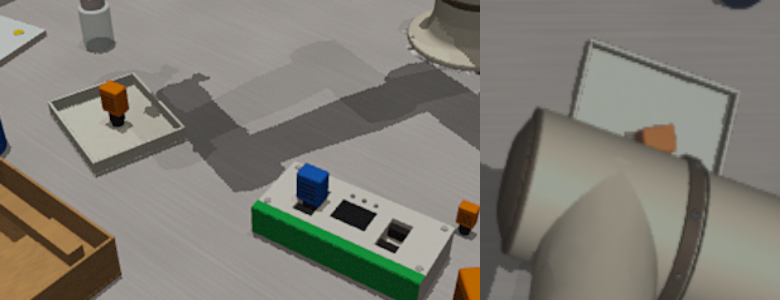

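The stopper stands in the middle of the tray and is released; the blue stopper has not moved.

```bash
python3 -c "
from bench import arm
print(arm.job_done())"
```

```text
the job is handed in; nothing more can be done
None
```

The orange stopper was rocked about 10° each way, drawn straight up and left standing, released, in the white tray; the blue stopper has not moved, and the job is handed in (no verdict was returned).

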